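# Pass a sample tin through the sprung counter flap

## Task

Stand the black coffee tin with the orange band in the narrow open end of the pass-through lane, then push it along the lane floor (do not lift it over) through the orange sprung flap, far enough into the bay that the flap springs fully shut behind it. The tin must end standing upright in the bay; leave the white tin where it stands.

Things in the scene. Friction and masses are not known exactly. Their poses are not given: they have to be found in the camera images.
- black_tin: the tin to pass through: black closed round tin with an orange band on its lower half, 52 mm diameter, 64 mm tall, about 0.2 kg, standing loose at the robot's right. Origin at the centre of its underside, z up. A white and a green tin of the same size stand at least 95 mm away (centres)
- white_tin: a bystander to be left alone: white tin with a grey band, 52 mm diameter, 64 mm tall, standing loose. Origin at the centre of its underside
- lane: fixed white lane with wooden walls (tops at z = 22 mm), open above. Origin at counter level on the centreline at the flap; x along travel (to the robot's left), y left of travel, z up. Floor top z = 4. Entry: x -150 (open end) to 0, y -36 to 36 inside. Bay beyond: x 0 to end wall at 184, y -36 to 73. Post (x 0, y -48) and hinge pin (x 0, y 44) rise to z = 58
- flap (a joint): angle (rad) of the orange flap: 0 shut across the lane, up to 1.5 swung into the bay (lane +x); it cannot swing the other way. Panel 4 mm thick, z 12 to 54 mm, upright hinge at lane x 0, y 44, reach 76 mm. Sprung shut: 1 N at its middle starts it, about 3 N holds it wide. It shuts only if nothing is in its sweep: the tin's centre about 100 mm or more past it
Not all that is in view belongs to the job. What is shaped like the black_tin but yellow is not meant.

How it is judged:
By the outcome, as a careful person would: the job done as asked, in the order asked, and still so for the second after the job is handed in, with the robot touching nothing.
It also fails if it takes over 58 s, if anything falls off the work surface, if the arm or the gripper's body presses on something with over 40 N, if the wrist force passes 120 N, or if a joint passes its speed limit or range.

## Robot

A 6-joint arm with a two-finger parallel gripper is mounted at the origin on the work surface. World frame = base frame: x ahead of the robot, y to its left, z up, the work surface at z = 0. Lengths are in m, angles in rad, forces in N, time in s.
With the tool pointing down it reaches from about 0.225 to 0.875 m from the base axis. Payload 3.4 kg.
Tool frame: the origin (TCP) lies between the finger pads; the fingertips stand 8 mm ahead of it and the grasp point (between the pads) lies 11 mm behind it; z points along the fingers, y is the line along which they close (so a half turn about z gives the same grasp; the last joint's range is limited). The gripper opens to 85 mm and grips with 20 to 120 N. Pads are 22 mm wide; open, the fingers measure 114 mm over their backs; the gripper's body (76 mm by 85 mm) begins 54 mm behind the grasp point. The pads swing forward as they close: fully open they stand 13 mm farther back than shut.
Start: joints at [1.218, 0.276, 1.505, -0, 1.361, -0.121], TCP at [0.132, 0.56, 0.217] pointing down, gripper open.
Joint ranges: [-2.89, 2.89], [-0.75, 2.08], [0.22, 2.7], [-1.18, 4.32], [0.11, 2.71], [-2.7, 2.7]. Speed limits (rad/s): [2.57, 2.57, 3.14, 3.14, 3.14, 3.14].

## Interface

Orientations are given as a unit quaternion [w, x, y, z].
In Python, from rig import manip gives the robot as it stands.
- The arm moves only by the tool move_arm, never from a script. Its argument "deltas" is a list that holds one entry, the list of rows, each a list of 5 numbers: the shift along the tool's x, y, z normalised to -1 to 1, where 1 is 80 cm, then the turn about the tool's z normalised to -1 to 1, where 1 is 120 degrees, then the closure, from -1 (fully open) to 1 (shut). In form: [[[tx, ty, tz, twist, grip], ...]]. A call has 1 to 12 rows; each row is the pose to reach, as a shift and turn from the pose commanded when the call began, along the tool's axes at that moment; what a row does not reach only later rows make up. A row lasts 1/10 s, in which the tool goes at most 50 mm and 8.59 degrees, less where a joint would pass 70% of its speed; a pose out of reach is approached as far as the arm can. A call with a number of a shift or a turn outside -1 to 1 is refused whole. A call with a gripper value outside its range is refused whole. The fingers move at their own pace and stop on an object; "squeeze" is the grip in N (left out, the last holds). Time passes only in rows, so rows that repeat a pose let the fingers close. It gives the time, the measured TCP pose, the force, the opening and the grip force at its end, in the units of the state.
- manip.get_state(): the state, without advancing time (a new reading comes with each control period).
- manip.get_image(name): name is "scene" or "top" or "wrist"; returns the picture (480x640x3 uint8, red, green, blue); there is no depth.
- manip.camera_params(name): a dict with "fx", "fy", "cx", "cy" (pixels), "R" (3x3) and "t" (3): a world point X has camera coordinates R X + t; the wrist camera has in their place "tool_from_camera" (4x4, takes a point from camera to tool coordinates, whose origin is the TCP and whose axes are the flange's). Camera axes: x right, y down, z forward; pixel columns grow to the right and rows downward; lengths in m; the calibration is good to about 2 mm. A picture is of the moment at which its call begins: read the wrist's pose just before it. camera_params takes no time and is no camera call.
- manip.sign_off(): hands the job in; it is judged then, once.
The state is a dict: "clock": time; "qpos": joint angles; "qd": joint speeds; "effort": joint torques, N m; "position": TCP position; "ee_rot": TCP orientation; "contact_force": force on the tool from outside, world axes, zero at the start; "moment": the same for the moment, N m; "width": finger opening in m; "gripper_force": force on a finger pad.
Only numpy, scipy, OpenCV 4.12 (cv2) and the standard library are available. Lean on these libraries where they do the work, as an engineer would, in place of code of your own. Each camera call takes 0.05 s, during which the arm holds its last target. There are 200 camera calls.

## Working session

There is one attempt and no reset: what is moved stays moved. The work goes in short steps, Python scripts to look and compute and a tool call to move; the robot and the scene stay as the last step left them, time stands still between calls to the robot, and variables do not carry over. Pictures are saved under pics/ and viewed, at most 10 in all, crops included, and the job is handed in when it is done.

Besides the shell and the picture viewer there is one more tool, called after "Request:" as name(argument=value, ...), one argument or row to a line, values as JSON. move_arm: Moves the arm, as the interface text tells. Scaled input: -1 to 1 covers 80 cm each way for a shift and 120 degrees each way for a turn. Its arguments: {"type":"object","properties":{"deltas":{"type":"array","items":{"type":"array","items":{"type":"array","items":{"type":"number","minimum":-1,"maximum":1}}}},"squeeze":{"type":"number"}},"required":["deltas"]}

```bash
mkdir -p pics; python3 - <<'E'
from rig import manip
import cv2
s=manip.get_state(); print(s['clock'],s['position'],s['ee_rot'],s['width'])
for n in("top","scene"):
    im=manip.get_image(n); cv2.imwrite(f"pics/{n}0.png",im[:,:,::-1])
    p=manip.camera_params(n); print(n,p)
print(manip.camera_params("wrist"))
E
```

```text
0.0 [0.1319225  0.55908568 0.21653084] [-2.10789570e-04  1.15668674e-01  9.93287426e-01 -8.96315999e-04] 0.08505314237188734
top {'fx': 552.4585953480515, 'fy': 552.4585953480515, 'cx': 322.05463742640995, 'cy': 241.2832909593497, 'R': array([[ 0.01361155, -0.99966712, -0.02191761],
       [-0.99359331, -0.01106291, -0.112472  ],
       [ 0.11219208,  0.02330811, -0.99341314]]), 't': array([-0.12371761,  0.55124317,  0.9228447 ])}
scene {'fx': 469.1647788418638, 'fy': 469.1647788418638, 'cx': 314.36448591124883, 'cy': 247.55883120993147, 'R': array([[-0.29978339,  0.95385656,  0.01695814],
       [ 0.50643648,  0.17417967, -0.84450195],
       [-0.80848749, -0.24457944, -0.53528393]]), 't': array([ 0.26572869, -0.20121082,  1.21140887])}
{'fx': 392.29600761238794, 'fy': 392.29600761238794, 'cx': 317.79549647663254, 'cy': 245.30304473791384, 'tool_from_camera': array([[-7.98024740e-04, -9.58749322e-01, -2.84251827e-01,
         7.21103434e-02],
       [ 9.99999675e-01, -7.32895259e-04, -3.35482974e-04,
        -1.12947074e-03],
       [ 1.13317258e-04, -2.84252003e-01,  9.58749595e-01,
        -1.57924008e-01],
       [ 0.00000000e+00,  0.00000000e+00,  0.00000000e+00,
         1.00000000e+00]])}
```

View pics/top0.png

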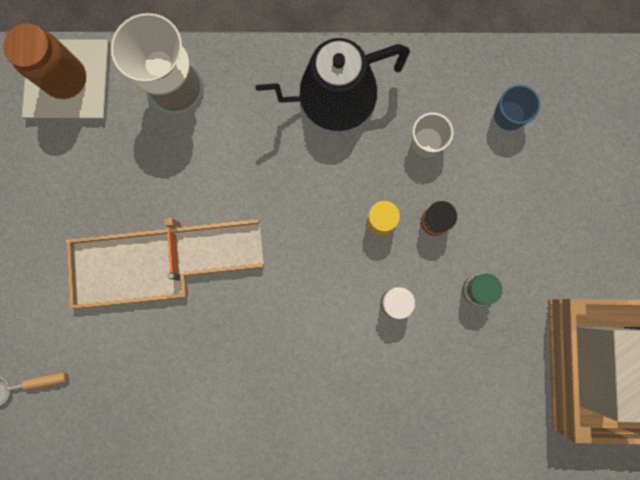

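View pics/scene0.png

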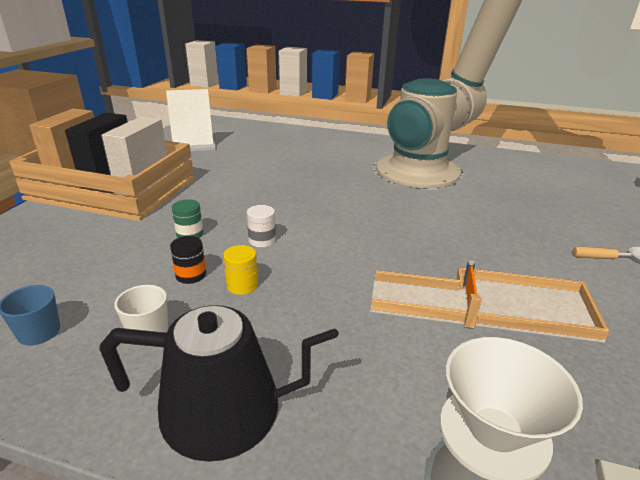

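The top view has four tins of the same shape: black with orange at (440,216), yellow at (384,217), green at (485,290) and white at (399,303). Only the one at (440,216), seen at (188,260) in the scene view, is black with an orange band. The lane's open end is at about (262,245), the post at (170,222) and the hinge pin at (174,275). I'll confirm with a crop and measure.

```bash
cat > h.py <<'E'
import numpy as np, cv2
from rig import manip
def ray(n,u,v):
    p=manip.camera_params(n); R,t=p['R'],p['t']
    d=R.T@np.array([(u-p['cx'])/p['fx'],(v-p['cy'])/p['fy'],1]); return -R.T@t,d
def onplane(n,u,v,z):
    o,d=ray(n,u,v); return o+d*(z-o[2])/d[2]
def proj(n,X):
    p=manip.camera_params(n); c=p['R']@np.array(X)+p['t']
    return p['fx']*c[0]/c[2]+p['cx'],p['fy']*c[1]/c[2]+p['cy']
E
python3 - <<'E'
from h import *
im=cv2.imread('pics/top0.png'); hsv=cv2.cvtColor(im,cv2.COLOR_BGR2HSV)
sc=cv2.imread('pics/scene0.png')
def blob(m,x0,y0,x1,y1):
    k=np.zeros_like(m);k[y0:y1,x0:x1]=m[y0:y1,x0:x1]
    c=max(cv2.findContours(k,0,2)[0],key=cv2.contourArea); return c
H,S,V=cv2.split(hsv)
for name,m,box in [("black",((V<45)*255).astype('uint8'),(415,195,465,240)),("yellow",((S>150)&(H>20)&(H<35)&(V>150)).astype('uint8')*255,(360,195,410,240)),
  ("white",((V>190)&(S<60)).astype('uint8')*255,(375,280,425,325)),("green",((H>60)&(H<95)&(S>90)).astype('uint8')*255,(460,265,510,310))]:
    c=blob(m,*box); (u,v),r=cv2.minEnclosingCircle(c); print(name,(u,v),r,onplane('top',u,v,.064).round(4), cv2.boundingRect(c))
wood=((S>90)&(H>5)&(H<22)&(V>90)).astype('uint8')*255
a=cv2.resize(im[205:315,60:270],None,fx=3.6,fy=3.6,interpolation=cv2.INTER_CUBIC)
b=cv2.resize(im[190:240,360:470],None,fx=3.4,fy=3.4); c=cv2.resize(sc[225:300,140:270],None,fx=2.5,fy=2.5)
o=np.zeros((600,760,3),'uint8'); o[:a.shape[0],:a.shape[1]]=a[:, :760]; o[400:400+b.shape[0],:b.shape[1]]=b; o[400:400+c.shape[0],400:400+c.shape[1]]=c
cv2.imwrite('pics/crop1.png',o)
E
```

```text
black (437.0, 230.0) 9.999999747378752e-05 [ 0.5698 -0.3081  0.064 ] (437, 230, 1, 1)
yellow (383.4583435058594, 216.0833282470703) 15.485577583312988 [ 0.5923 -0.2195  0.064 ] (368, 201, 31, 30)
white (399.1351318359375, 302.43243408203125) 15.682415008544922 [ 0.4496 -0.2452  0.064 ] (384, 287, 31, 32)
green (489.0, 282.5) 6.500100135803223 [ 0.484 -0.392  0.064] (483, 278, 13, 11)
```

View pics/crop1.png

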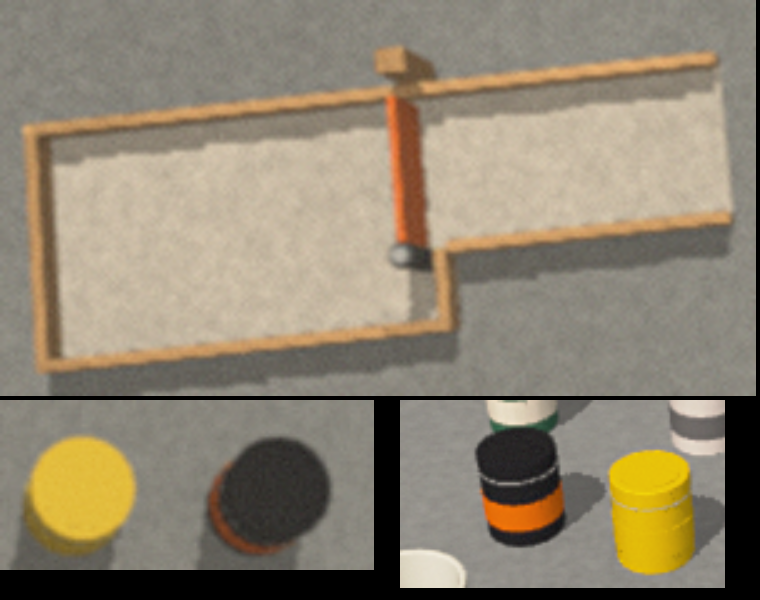

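The crop confirms that the tin at (440.9,216.8) is black with an orange band; its neighbour is all yellow. Next, the tin and lane positions, cross-checked in the scene view.

```bash
python3 - <<'E'
from h import *
c=lambda x,y:(60+x/3.6-.36,205+y/3.6-.36)
P=lambda x,y,z:onplane('top',*c(x,y),z)[:2]
tin=onplane('top',440.5,216.4,.064); print('tin',tin.round(4), 'scene px of top/bottom', proj('scene',tin),proj('scene',[tin[0],tin[1],0]))
ur,ul=P(716,60,.022),P(28,130,.022); lr,ll=P(732,217,.022),P(447,246,.022); bl,br=P(45,365,.022),P(450,325,.022)
post=P(390,60,.058); pin=P(405,254,.058)
for n in 'ur ul lr ll bl br post pin'.split(): print(n,globals()[n].round(4))
d=ul-ur; d/=np.linalg.norm(d); d2=ll-lr; d2/=np.linalg.norm(d2); d3=bl-br; d3/=np.linalg.norm(d3)
print([np.degrees(np.arctan2(-v[0],v[1])) for v in (d,d2,d3)], 'pin-post',np.linalg.norm(pin-post))
ex=d+d3; ex/=np.linalg.norm(ex); ey=np.array([-ex[1],ex[0]])
print('width c-c entry',(lr-ur)@ey,'bay',(bl-ul)@ey,'len',(ul-ur)@ex)
# origin: y from entry wall mid; x from pin/post
m=(ur+lr)/2; o=m+ex*150e-3; print('origin from end',o,'from pins',(pin+post)/2+ey*2e-3, 'ex',ex,'ey',ey)
for n in 'ur ul lr ll bl br post pin'.split(): 
  r=globals()[n]-o; print(n,(r@ex*1e3).round(1),(r@ey*1e3).round(1))
for x in (-.15,0,.184): print([tuple(np.round(proj('scene',[*(o+ex*x+ey*y),.004]))) for y in (-.036,.036)])
E
```

```text
tin [ 0.5927 -0.3141  0.064 ] scene px of top/bottom (np.float64(186.93536913452738), np.float64(241.6206636475733)) (np.float64(191.70184105169915), np.float64(273.2145561422244))
ur [ 0.5875 -0.005 ]
ul [0.5496 0.3306]
lr [ 0.5112 -0.0148]
ll [0.4956 0.1227]
bl [0.4359 0.3149]
br [0.4577 0.1196]
post [0.5806 0.1434]
pin [0.4897 0.1323]
[np.float64(6.455382444811487), np.float64(6.504050631801528), np.float64(6.358964403197387)] pin-post 0.09157265997685166
width c-c entry 0.07693585539193448 bay 0.11472280451855878 len 0.3378189391728977
origin from end [0.53264666 0.13914778] from pins [0.53318097 0.13759098] ex [-0.11159335  0.99375396] ey [-0.99375396 -0.11159335]
ur -149.4 -38.5
ul 188.4 -38.2
lr -150.6 38.5
ll -12.2 38.7
bl 185.4 76.5
br -11.0 76.7
post -1.2 -48.1
pin -2.1 43.4
[(np.float64(368.0), np.float64(305.0)), (np.float64(372.0), np.float64(279.0))]
[(np.float64(467.0), np.float64(319.0)), (np.float64(463.0), np.float64(290.0))]
[(np.float64(596.0), np.float64(336.0)), (np.float64(582.0), np.float64(305.0))]
```

The checks agree: pin to post 91.6 mm (92 expected), entry wall centres 77 mm apart, and all three walls at 6.4°. The lane origin is (0.5327, 0.139) and the tin is at (0.593, -0.314).

```bash
cat >> h.py <<'E'
from scipy.spatial.transform import Rotation as Ro
O=np.array([.5327,.1388]); EX=np.array([-.1120,.9937]); EY=np.array([-.9937,-.1120])
TIN=np.array([.5927,-.3141])
def lane(x,y,z): return np.array([*(O+EX*x/1e3+EY*y/1e3),z/1e3])
def deltas(targets):
    s=manip.get_state(); w,x,y,z=s['ee_rot']; R=Ro.from_quat([x,y,z,w]).as_matrix()
    yaw=np.arctan2(R[1,1],R[0,1]); want=np.arctan2(-EY[1],-EY[0])
    print('t',s['clock'],'pos',s['position'].round(4),'yaw',np.degrees(yaw).round(2),'tool z',R[:,2].round(3),'w',s['width'],'F',s['contact_force'].round(1))
    for X in targets: print(np.round(X,4),'->',(R.T@(np.array(X)-s['position'])/.8).round(4),'twist',(np.degrees(yaw-want)/120).round(4))
E
python3 - <<'E'
from h import *
deltas([[*TIN,.2],[*TIN,.038]])
E
```

```text
t 0.1 pos [0.1319 0.5592 0.2166] yaw 76.72 tool z [-0.001 -0.002 -1.   ] w 0.08543749065832813 F [-0.2 -0.9 -0.6]
[ 0.5927 -0.3141  0.2   ] -> [-0.8113 -0.93    0.0221] twist 0.5857
[ 0.5927 -0.3141  0.038 ] -> [-0.8114 -0.9297  0.2246] twist 0.5857
```

Request:
move_arm(
  deltas=[
    [[-0.811, -0.93, 0.022, 0.586, -1], [-0.811, -0.93, 0.022, 0.586, -1], [-0.811, -0.93, 0.022, 0.586, -1], [-0.811, -0.93, 0.022, 0.586, -1], [-0.811, -0.93, 0.022, 0.586, -1], [-0.811, -0.93, 0.022, 0.586, -1], [-0.811, -0.93, 0.022, 0.586, -1], [-0.811, -0.93, 0.022, 0.586, -1], [-0.811, -0.93, 0.022, 0.586, -1], [-0.811, -0.93, 0.022, 0.586, -1], [-0.811, -0.93, 0.022, 0.586, -1], [-0.811, -0.93, 0.022, 0.586, -1]],
  ],
)

```text
clock: 1.3
position: [0.4123, 0.027, 0.2066]
ee_rot: [-0.0, 0.667, 0.745, 0.0]
contact_force: [1.8, 0.8, -0.4]
width: 0.0852
gripper_force: 0.0
```

```bash
python3 - <<'E'
from h import *
deltas([[*TIN,.2]])
E
```

```text
t 1.3 pos [0.4123 0.027  0.2066] yaw 6.36 tool z [ 0.  0. -1.] w 0.08524067758337997 F [ 1.8  0.8 -0.4]
[ 0.5927 -0.3141  0.2   ] -> [-0.4488  0.1769  0.0081] twist -0.0005
```

Request:
move_arm(
  deltas=[
    [[-0.449, 0.177, 0.01, 0, -1], [-0.449, 0.177, 0.01, 0, -1], [-0.449, 0.177, 0.01, 0, -1], [-0.449, 0.177, 0.01, 0, -1], [-0.449, 0.177, 0.01, 0, -1], [-0.449, 0.177, 0.01, 0, -1], [-0.449, 0.177, 0.01, 0, -1], [-0.449, 0.177, 0.01, 0, -1], [-0.449, 0.177, 0.01, 0, -1], [-0.449, 0.177, 0.01, 0, -1], [-0.449, 0.177, 0.01, 0, -1], [-0.449, 0.177, 0.01, 0, -1]],
  ],
)

```text
clock: 2.5
position: [0.5922, -0.3106, 0.1991]
ee_rot: [-0.0, 0.666, 0.746, 0.0]
contact_force: [0.1, -0.3, -0.2]
width: 0.0857
gripper_force: 0.0
```

```bash
python3 - <<'E'
from h import *
s=manip.get_state(); im=manip.get_image('wrist'); cv2.imwrite('pics/w1.png',im[:,:,::-1])
deltas([[*TIN,.08],[*TIN,.038]])
w,x,y,z=s['ee_rot']; R=Ro.from_quat([x,y,z,w]).as_matrix(); p=manip.camera_params('wrist'); T=p['tool_from_camera']
c=T[:3,:3].T@(R.T@(np.array([*TIN,.064])-s['position'])-T[:3,3]); print('predicted lid px',p['fx']*c[0]/c[2]+p['cx'],p['fy']*c[1]/c[2]+p['cy'],'r',p['fx']*.026/c[2])
E
```

```text
t 2.55 pos [ 0.5923 -0.3107  0.1992] yaw 6.47 tool z [ 0.  0. -1.] w 0.08532195278215149 F [ 0.5 -0.3  0.1]
[ 0.5927 -0.3141  0.08  ] -> [-4.30e-03 -1.00e-04  1.49e-01] twist 0.0003
[ 0.5927 -0.3141  0.038 ] -> [-4.300e-03 -1.000e-04  2.015e-01] twist 0.0003
predicted lid px 318.2439585224709 230.23115549135878 r 33.75384086309421
```

View pics/w1.png

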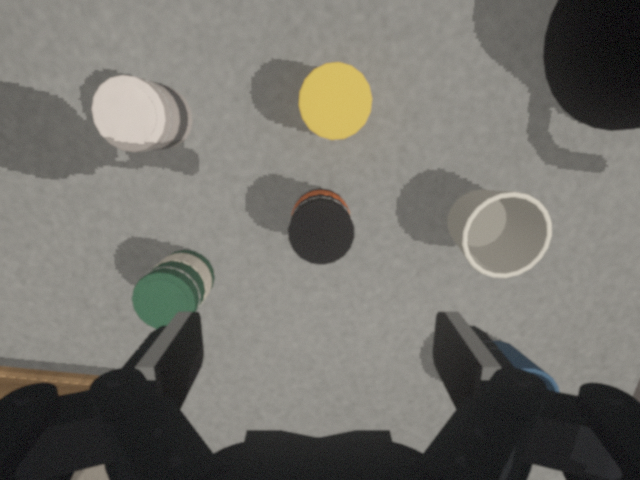

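The wrist view shows the black lid at (321,231), about 3 px from the predicted (318,230), so I'll shift about 2 mm along tool y. There's clear room for the fingers on both sides.

Request:
move_arm(
  deltas=[
    [[-0.004, 0.0025, 0.05, 0, -1], [-0.004, 0.0025, 0.1, 0, -1], [-0.004, 0.0025, 0.14, 0, -1], [-0.004, 0.0025, 0.17, 0, -1], [-0.004, 0.0025, 0.19, 0, -1], [-0.004, 0.0025, 0.201, 0, -1], [-0.004, 0.0025, 0.201, 0, -1], [-0.004, 0.0025, 0.201, 0, -1]],
  ],
)

```text
clock: 3.35
position: [0.5957, -0.3151, 0.039]
ee_rot: [0.001, 0.666, 0.746, 0.0]
contact_force: [-0.2, -0.6, -0.2]
width: 0.0855
gripper_force: 0.0
```

Request:
move_arm(
  deltas=[
    [[0, 0, 0, 0, 0], [0, 0, 0, 0, 0.3], [0, 0, 0, 0, 0.6], [0, 0, 0, 0, 0.8], [0, 0, 0, 0, 0.8], [0, 0, 0, 0, 0.8], [0, 0, 0, 0, 0.8], [0, 0, 0, 0, 0.8]],
  ],
  squeeze=30,
)

```text
clock: 4.15
position: [0.5956, -0.3155, 0.0393]
ee_rot: [0.001, 0.667, 0.745, 0.0]
contact_force: [-1.9, 1.0, 5.7]
width: 0.0502
gripper_force: 30.9
```

Request:
move_arm(
  deltas=[
    [[0, 0, -0.03, 0, 0.8], [0, 0, -0.07, 0, 0.8], [0, 0, -0.12, 0, 0.8], [0, 0, -0.17, 0, 0.8], [0, 0, -0.17, 0, 0.8], [0, 0, -0.17, 0, 0.8]],
  ],
)

```text
clock: 4.75
position: [0.5953, -0.3152, 0.1747]
ee_rot: [0.001, 0.667, 0.745, 0.0]
contact_force: [0.6, -0.0, -1.0]
width: 0.0495
gripper_force: 32.0
```

```bash
python3 - <<'E'
from h import *
deltas([lane(-85,0,150),lane(-85,0,60),lane(-85,0,43)])
s=manip.get_state();print(s['gripper_force'])
cv2.imwrite('pics/w2.png',manip.get_image('wrist')[:,:,::-1])
E
```

```text
t 4.75 pos [ 0.5953 -0.3152  0.1747] yaw 6.4 tool z [ 0.002 -0.001 -1.   ] w 0.04952967851262988 F [ 0.6 -0.  -1. ]
[0.5422 0.0543 0.15  ] -> [ 0.4665 -0.0145  0.0303] twist -0.0003
[0.5422 0.0543 0.06  ] -> [ 0.4666 -0.0147  0.1428] twist -0.0003
[0.5422 0.0543 0.043 ] -> [ 0.4666 -0.0147  0.1641] twist -0.0003
32.002911223098636
```

View pics/w2.png

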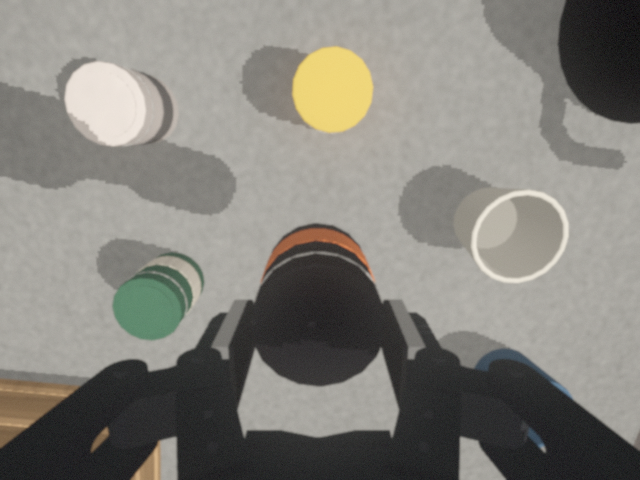

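The tin is held upright between the pads, with its lid at (320,328). Now I'll carry it over the lane entry.

Request:
move_arm(
  deltas=[
    [[0.03, 0, 0, 0, 0.8], [0.08, -0.003, 0, 0, 0.8], [0.13, -0.005, 0, 0, 0.8], [0.19, -0.007, 0, 0, 0.8], [0.25, -0.008, 0, 0, 0.8], [0.31, -0.01, 0, 0, 0.8], [0.36, -0.012, 0, 0, 0.8], [0.4, -0.014, 0.01, 0, 0.8], [0.44, -0.0145, 0.02, 0, 0.8], [0.46, -0.0145, 0.03, 0, 0.8], [0.4665, -0.0145, 0.03, 0, 0.8], [0.4665, -0.0145, 0.03, 0, 0.8]],
  ],
)

```text
clock: 6.0
position: [0.5416, 0.0543, 0.1489]
ee_rot: [-0.0, 0.666, 0.746, -0.001]
contact_force: [0.2, -0.7, -0.8]
width: 0.0499
gripper_force: 32.0
```

```bash
python3 - <<'E'
from h import *
deltas([lane(-85,0,60),lane(-85,0,43)])
cv2.imwrite('pics/w3.png',manip.get_image('wrist')[:,:,::-1])
E
```

```text
t 6.0 pos [0.5416 0.0543 0.1489] yaw 6.45 tool z [-0.002 -0.001 -1.   ] w 0.04989079915813573 F [ 0.2 -0.7 -0.8]
[0.5422 0.0543 0.06  ] -> [0.     0.001  0.1112] twist 0.0002
[0.5422 0.0543 0.043 ] -> [0.     0.001  0.1324] twist 0.0002
```

View pics/w3.png

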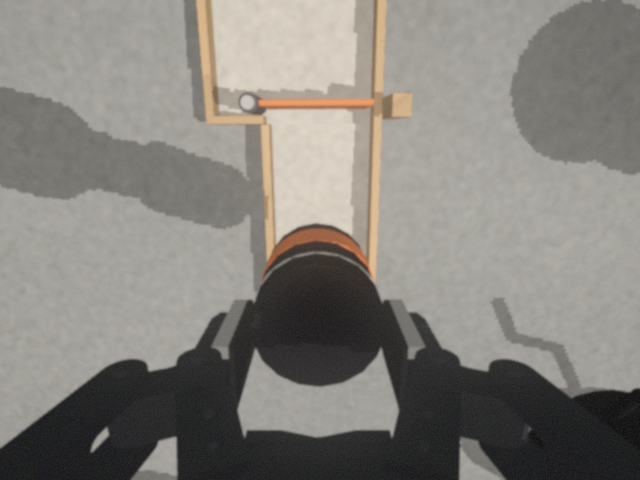

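The tin sits over the entry, and the walls at columns 268 and 376 put the lane centre about 2 mm along tool +y. The flap and hinge are ahead at row 103. Lowering.

Request:
move_arm(
  deltas=[
    [[0, 0.003, 0.03, 0, 0.8], [0, 0.003, 0.07, 0, 0.8], [0, 0.003, 0.1, 0, 0.8], [0, 0.003, 0.115, 0, 0.8], [0, 0.003, 0.125, 0, 0.8], [0, 0.003, 0.131, 0, 0.8], [0, 0.003, 0.131, 0, 0.8], [0, 0.003, 0.131, 0, 0.8]],
  ],
)

```text
clock: 6.85
position: [0.5452, 0.0546, 0.046]
ee_rot: [0.001, 0.667, 0.745, 0.001]
contact_force: [-0.1, 0.5, -1.5]
width: 0.0496
gripper_force: 32.0
```

Request:
move_arm(
  deltas=[
    [[0, 0, 0.0015, 0, 0.8], [0, 0, 0.003, 0, 0.8], [0, 0, 0.003, 0, 0.8]],
  ],
)

```text
clock: 7.15
position: [0.5449, 0.0548, 0.0434]
ee_rot: [0.001, 0.666, 0.746, 0.001]
contact_force: [-0.9, 0.3, 1.5]
width: 0.0495
gripper_force: 32.3
```

Request:
move_arm(
  deltas=[
    [[0, 0, 0, 0, 0.4], [0, 0, 0, 0, 0], [0, 0, 0, 0, -0.5], [0, 0, 0, 0, -0.5], [0, 0, 0, 0, -0.5], [0, 0, 0, 0, -0.5], [0, 0, -0.03, 0, -0.5], [0, 0, -0.08, 0, -0.5], [0, 0, -0.12, 0, -0.5], [0, 0, -0.12, 0, -0.5]],
  ],
)

```text
clock: 8.15
position: [0.5478, 0.0547, 0.1433]
ee_rot: [0.004, 0.666, 0.745, 0.003]
contact_force: [0.5, 0.3, 0.4]
width: 0.0637
gripper_force: 0.0
```

```bash
python3 - <<'E'
from h import *
deltas([lane(-150,0,140),lane(-150,0,25)])
cv2.imwrite('pics/w4.png',manip.get_image('wrist')[:,:,::-1])
E
```

```text
t 8.15 pos [0.5478 0.0547 0.1433] yaw 6.41 tool z [ 0.01 -0.   -1.  ] w 0.06368609105511937 F [0.5 0.3 0.4]
[ 0.5495 -0.0103  0.14  ] -> [-0.0809 -0.007   0.0042] twist -0.0002
[ 0.5495 -0.0103  0.025 ] -> [-0.0807 -0.0084  0.148 ] twist -0.0002
```

View pics/w4.png

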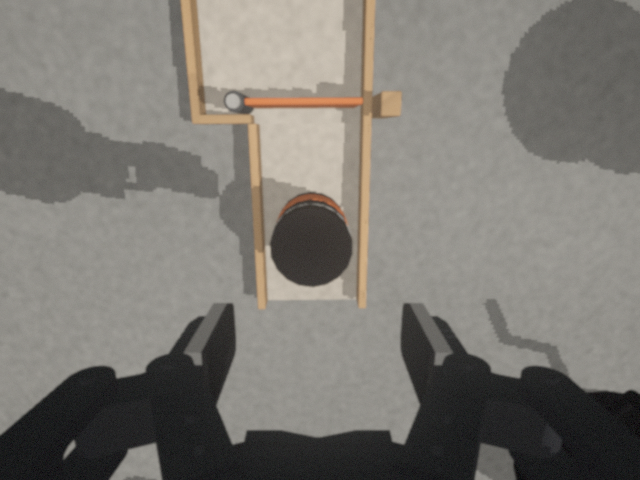

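The tin stands in the entry on the lane centreline: lid at (311,244), wall ends at columns 262 and 362. Next I'll move behind it with the fingers 24 mm apart as a cradle.

Request:
move_arm(
  deltas=[
    [[-0.03, -0.003, 0, 0, 0], [-0.06, -0.006, 0, 0, 0.3], [-0.085, -0.006, 0, 0, 0.435], [-0.085, -0.006, 0, 0, 0.435], [-0.085, -0.006, 0, 0, 0.435], [-0.085, -0.006, 0, 0, 0.435]],
  ],
)

```text
clock: 8.8
position: [0.5465, -0.0125, 0.1379]
ee_rot: [-0.001, 0.666, 0.746, -0.0]
contact_force: [0.6, 0.0, 0.3]
width: 0.0242
gripper_force: 0.0
```

```bash
python3 - <<'E'
from h import *
s=manip.get_state()
deltas([lane(-153,-1,25),lane(88,-1,25)])
im=manip.get_image('wrist'); cv2.imwrite('pics/w5.png',im[:,:,::-1])
g=cv2.cvtColor(im,cv2.COLOR_RGB2HSV)[:,:,2]; m=((g<50)*255).astype('uint8'); m[330:]=0
c=[c for c in cv2.findContours(m,0,2)[0] if cv2.contourArea(c)>1500 and abs(c[:,0,0].mean()-315)<60]
w,x,y,z=s['ee_rot']; R=Ro.from_quat([x,y,z,w]).as_matrix(); p=manip.camera_params('wrist'); T=p['tool_from_camera']
for k in c:
    (u,v),r=cv2.minEnclosingCircle(k); d=R@T[:3,:3]@np.array([(u-p['cx'])/p['fx'],(v-p['cy'])/p['fy'],1]); o=s['position']+R@T[:3,3]
    X=o+d*(.068-o[2])/d[2]; q=X[:2]-O; print((u,v),r,X,'lane',q@EX*1e3,q@EY*1e3)
E
```

```text
t 8.8 pos [ 0.5465 -0.0125  0.1379] yaw 6.41 tool z [-0.002  0.001 -1.   ] w 0.024171086363176577 F [0.6 0.  0.3]
[ 0.5508 -0.0131  0.025 ] -> [-0.0015  0.0055  0.1411] twist -0.0001
[0.5238 0.2264 0.025 ] -> [0.2997 0.0055 0.1414] twist -0.0001
```

Request:
move_arm(
  deltas=[
    [[0, 0.005, 0.03, 0, 0.435], [0, 0.005, 0.07, 0, 0.435], [0, 0.005, 0.1, 0, 0.435], [0, 0.005, 0.125, 0, 0.435], [0, 0.005, 0.138, 0, 0.435], [0, 0.005, 0.141, 0, 0.435], [0, 0.005, 0.141, 0, 0.435], [0, 0.005, 0.141, 0, 0.435]],
  ],
)

```text
clock: 9.65
position: [0.5521, -0.0128, 0.0269]
ee_rot: [0.001, 0.666, 0.746, 0.001]
contact_force: [-0.5, 0.2, 0.1]
width: 0.0242
gripper_force: 0.0
```

```bash
python3 - <<'E'
from h import *
deltas([lane(-100,-1,24),lane(88,-1,24)])
E
```

```text
t 9.65 pos [ 0.5521 -0.0128  0.0269] yaw 6.41 tool z [ 0.002 -0.    -1.   ] w 0.024232224274299614 F [-0.5  0.2  0.1]
[0.5449 0.0395 0.024 ] -> [ 0.0661 -0.0016  0.0036] twist -0.0002
[0.5238 0.2264 0.024 ] -> [ 0.3011 -0.0017  0.0035] twist -0.0002
```

Pushing slowly along the lane; I'll check the force after the first part.

Request:
move_arm(
  deltas=[
    [[0.008, -0.0015, 0.003, 0, 0.435], [0.016, -0.0015, 0.003, 0, 0.435], [0.024, -0.0015, 0.003, 0, 0.435], [0.032, -0.0015, 0.003, 0, 0.435], [0.04, -0.0015, 0.003, 0, 0.435], [0.048, -0.0015, 0.003, 0, 0.435], [0.056, -0.0015, 0.003, 0, 0.435], [0.064, -0.0015, 0.003, 0, 0.435], [0.072, -0.0015, 0.003, 0, 0.435], [0.08, -0.0015, 0.003, 0, 0.435], [0.088, -0.0015, 0.003, 0, 0.435], [0.096, -0.0015, 0.003, 0, 0.435]],
  ],
)

```text
clock: 10.85
position: [0.5413, 0.0637, 0.0235]
ee_rot: [0.0, 0.667, 0.745, 0.0]
contact_force: [-0.2, -1.6, 1.9]
width: 0.0246
gripper_force: 0.8
```

```bash
python3 - <<'E'
from h import *
deltas([lane(88,-1,24)])
cv2.imwrite('pics/w6.png',manip.get_image('wrist')[:,:,::-1])
E
```

```text
t 10.85 pos [0.5413 0.0637 0.0235] yaw 6.4 tool z [ 0. -0. -1.] w 0.024632006609538893 F [-0.2 -1.6  1.9]
[0.5238 0.2264 0.024 ] -> [ 0.2044  0.0009 -0.0006] twist -0.0003
```

View pics/w6.png

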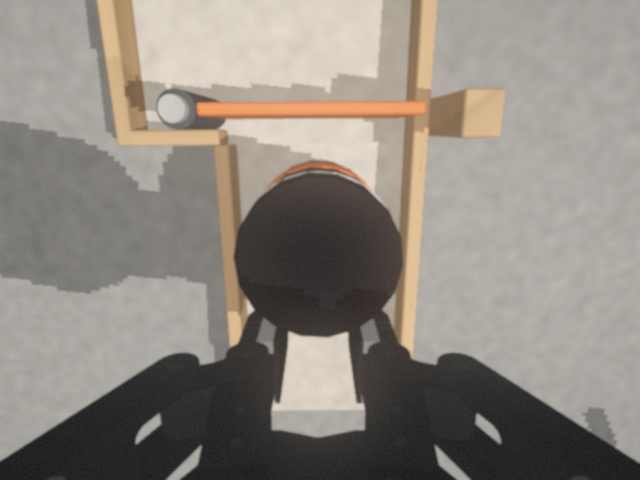

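The tin sits upright in the cradle, with its lid at (319,255), and is just short of the shut flap at row 108. Continuing the push.

Request:
move_arm(
  deltas=[
    [[0.008, 0, 0, 0, 0.435], [0.016, 0, 0, 0, 0.435], [0.024, 0, 0, 0, 0.435], [0.032, 0, 0, 0, 0.435], [0.04, 0, 0, 0, 0.435], [0.048, 0, 0, 0, 0.435], [0.056, 0, 0, 0, 0.435], [0.064, 0, 0, 0, 0.435], [0.072, 0, 0, 0, 0.435], [0.08, 0, 0, 0, 0.435], [0.088, 0, 0, 0, 0.435], [0.096, 0, 0, 0, 0.435]],
  ],
)

```text
clock: 12.1
position: [0.5332, 0.1403, 0.0236]
ee_rot: [0.0, 0.667, 0.745, 0.0]
contact_force: [3.0, -2.7, 0.7]
width: 0.0242
gripper_force: 2.0
```

```bash
python3 - <<'E'
from h import *
deltas([lane(90,-1,24)])
cv2.imwrite('pics/w7.png',manip.get_image('wrist')[:,:,::-1])
E
```

```text
t 12.1 pos [0.5332 0.1403 0.0236] yaw 6.39 tool z [ 0.001  0.    -1.   ] w 0.024207897512690892 F [ 3.  -2.7  0.7]
[0.5236 0.2283 0.024 ] -> [ 0.1107  0.0004 -0.0004] twist -0.0003
```

View pics/w7.png

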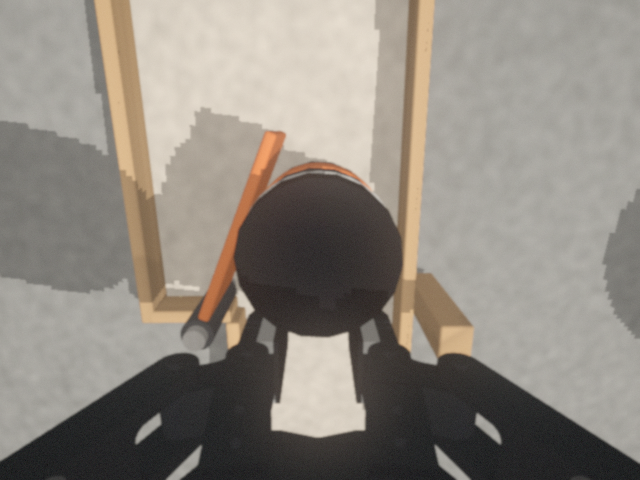

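The flap is swung aside at (240,230), the tin is upright in the cradle at (319,255) and the forces are low. I'll push the remaining ~88 mm.

Request:
move_arm(
  deltas=[
    [[0.01, 0, 0, 0, 0.435], [0.02, 0, 0, 0, 0.435], [0.03, 0, 0, 0, 0.435], [0.04, 0, 0, 0, 0.435], [0.05, 0, 0, 0, 0.435], [0.06, 0, 0, 0, 0.435], [0.07, 0, 0, 0, 0.435], [0.08, 0, 0, 0, 0.435], [0.09, 0, 0, 0, 0.435], [0.098, 0, 0, 0, 0.435], [0.105, 0, 0, 0, 0.435], [0.11, 0, 0, 0, 0.435]],
  ],
)

```text
clock: 13.35
position: [0.5222, 0.2277, 0.0233]
ee_rot: [-0.001, 0.667, 0.745, -0.0]
contact_force: [-0.3, -1.6, 1.5]
width: 0.0237
gripper_force: 1.0
```

Request:
move_arm(
  deltas=[
    [[0, 0, 0, 0, 0.435], [-0.006, 0, 0, 0, 0.435], [-0.012, 0, 0, 0, 0.435], [-0.012, 0, -0.03, 0, 0.435], [-0.012, 0, -0.07, 0, 0.435], [-0.012, 0, -0.12, 0, 0.435], [-0.012, 0, -0.17, 0, 0.435], [-0.07, 0, -0.2, 0, 0.435], [-0.13, 0, -0.2, 0, 0.435], [-0.13, 0, -0.2, 0, 0.435], [-0.13, 0, -0.2, 0, 0.435]],
  ],
)

```text
clock: 14.45
position: [0.5344, 0.1222, 0.1835]
ee_rot: [-0.0, 0.668, 0.744, 0.0]
contact_force: [0.3, -0.9, -1.6]
width: 0.024
gripper_force: 0.0
```

```bash
python3 - <<'E'
from h import *
deltas([])
a=manip.get_image('wrist')[:,:,::-1]; b=manip.get_image('scene')[:,:,::-1]
cv2.imwrite('pics/w8.png',np.vstack([cv2.resize(a,(400,300)),cv2.resize(b[240:360,340:620],(700,300))[:, :400]]) if 0 else np.hstack([cv2.resize(a,(400,300)),cv2.resize(b[220:370,360:620],(400,300))]))
E
```

```text
t 14.45 pos [0.5344 0.1222 0.1835] yaw 6.19 tool z [-0.     0.001 -1.   ] w 0.024028601117998965 F [ 0.3 -0.9 -1.6]
```

View pics/w8.png

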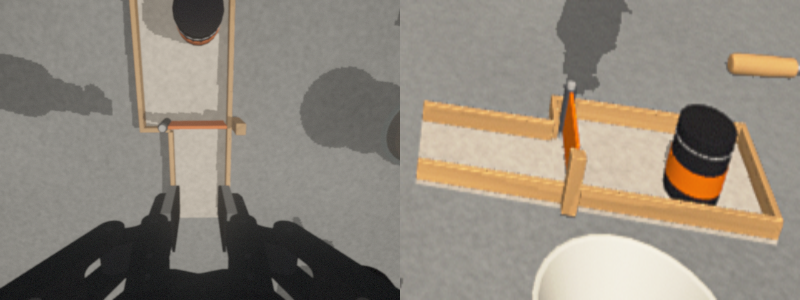

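The flap is closed, straight across from pin to post at row 125 in the wrist half. The tin stands upright well inside the bay, and the gripper is clear. Handing in.

```bash
python3 -c "
from rig import manip
print(manip.sign_off())"
```

```text
the job is handed in; nothing more can be done
None
```

The black tin with the orange band was pushed along the lane floor through the flap and stands upright in the bay, the flap is shut behind it, the white tin was not touched, and the job is handed in at about 14.5 s.

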